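# Lock the loose last carriage with the spare pin

## Robot

A 7-joint arm with a two-finger parallel gripper is mounted at the origin on the work surface. World frame = base frame: x ahead of the robot, y to its left, z up, the work surface at z = 0. Lengths are in m, angles in rad, forces in N, time in s.
With the tool pointing down it reaches from about 0.425 to 0.925 m from the base axis. Payload 6.8 kg.
Tool frame: the origin (TCP) lies midway between the tips of the shut fingers; the grasp point (between the pads) lies 19 mm behind it; z points along the fingers, y is the direction in which the jaws open and shut (so a half turn about z gives the same grasp; the last joint's range is limited). The gripper opens to 85 mm and grips with 20 to 120 N. Pads are 22 mm wide; open, the fingers measure 114 mm over their backs; the gripper's body (76 mm by 85 mm) begins 54 mm behind the grasp point. The pads swing forward as they close: fully open they stand 13 mm farther back than shut.
Start: joints at [-1.349, 0.477, 0.022, 1.555, -0.011, 1.109, -0.083], TCP at [0.219, 0.639, 0.231] pointing down, gripper open.
Joint ranges: [-2.96, 2.96], [-0.34, 2.1], [-1.41, 1.46], [0.24, 2.44], [-1.37, 4.51], [0.17, 1.92], [-2.96, 2.96]. Speed limits (rad/s): [2.39, 2.39, 3.14, 3.14, 3.14, 3.14, 3.14].

## Interface

Orientations are given as a rotation vector (axis times angle).
In Python, from bench import r gives the robot as it stands. The module is installed in compiled form; this text tells all that it offers.
- The arm moves only by the tool apply_moves, never from a script. Its argument "plan" is a list that holds one entry, the list of rows, each a list of 7 numbers: the turn, a rotation vector about the tool's x, y, z scaled (see below), then the shift along the tool's x, y, z scaled (see below), then the closure, from -1 (fully open) to 1 (shut). In form: [[[wx, wy, wz, tx, ty, tz, grip], ...]]. A call has 1 to 12 rows; each row is the pose to reach, as a shift and turn from the pose commanded when the call began, along the tool's axes at that moment, turning the shorter way round; what a row does not reach only later rows make up. The controller multiplies each number of a shift by 0.4 m and each number of a turn by 180 degrees. A row lasts 1/12 s, in which the tool goes at most 41.7 mm and 7.16 degrees, less where a joint would pass 70% of its speed; a pose out of reach is approached as far as the arm can. A call with a number of a shift or a turn outside -1 to 1 is refused whole. A call with a gripper value outside its range is refused whole. The fingers move at their own pace and stop on an object; "force" is the grip in N (left out, the last holds). Time passes only in rows, so rows that repeat a pose let the fingers close. It gives the time, the measured TCP pose, the force and the opening at its end, in the units of the state.
- r.get_obs(): the state, without advancing time (a new reading comes with each control period).
- r.grab_frame(name): name is "side" or "top"; returns a dict with "pixels" (400x640x3 uint8, blue, green, red), "fx", "fy", "cx", "cy" (pixels), "pose" (4x4, takes a point from camera to world coordinates). Camera axes: x right, y up, looking along -z (the intrinsics and any distortion apply to the point x, -y, -z); pixel columns grow to the right and rows downward; lengths in m; the calibration is good to about 2 mm. A picture is of the moment at which its call begins. There is no depth.
- r.hand_in(): hands the job in, once; it reports no verdict.
The state is a dict: "clock": time; "joints": joint angles; "qvel": joint speeds; "tau": joint torques, N m; "tcp_pos": TCP position; "orientation": TCP orientation; "contact_force": force on the tool from outside, world axes, zero at the start; "moment": the same for the moment, N m; "grip_width": finger opening in m.
Only numpy, scipy, OpenCV 4.12 (cv2) and the standard library are available. Lean on these libraries where they do the work, as an engineer would, in place of code of your own. Each camera call takes 0.05 s, during which the arm holds its last target. There are 200 camera calls.

## Task

Two shoe-last carriages sit on their slides: one is already pushed home and locked with a pin, the other is still pulled out and has no pin. Push that one fully home against its stop, then take the spare lock pin (the same as the one already fitted) from the wooden rack and put it down through the eye of the steel bridge and the carriage below until its collar lies flat on the bridge. Leave the locked carriage with its pin, the ball-headed drift in the rack and the other things on the bench where they are.

Things in the scene. Friction and masses are not known exactly. Their poses are not given: they have to be found in the camera images.
- open_jack: fixed slide unit whose carriage is still out. Grey base 420 x 104 mm, x = slide direction to home (away from the robot), z up; origin on the table under the bridge eye; base from x = -160 to +260 mm, its top at z = 15 mm, side rails 30 mm high. A steel bridge, 44 mm in x and 104 in y, bar from z = 60 to 76 mm, spans the carriage; through its middle goes a vertical 17 mm hole, the eye
- open_jack_eye (a point): centre of the upper mouth of the bridge's eye on the open unit, 76 mm above the table; axes as the unit's
- open_carriage (a joint): how far the open unit's carriage stands out from home (towards the robot), m: 0 = at its stop, 0.06 most. Stiff (3 N), stays where left. Carriage: aluminium plate 76 mm wide, z = 30 to 50 mm, with a 17 mm through hole that is right under the eye at 0. A dark shoe last, 150 mm long, top 130 mm above the table, is fixed on it beyond the bridge, from 88 mm past the hole
- open_carriage_post (a point): centre of the top of the black push post on the open unit's carriage; the post is a round upright 24 mm in diameter, standing from z = 50 to 115 mm above the table (34 mm foot disc up to z = 56 mm), 62 mm on the robot's side of the carriage's hole
- locked_jack: the other slide unit, built alike, whose carriage is home and pinned; same frame and sizes as the open one. Not to be changed
- locked_jack_eye (a point): centre of the upper mouth of the bridge's eye on the locked unit, 76 mm above the table
- locked_carriage (a joint): how far the locked unit's carriage stands out from home, in m (0 = home, as it is and must stay)
- locked_pin: steel lock pin 106 mm long; origin at its lower end, z along it to the head: round shank 14 mm dia from 0 to 56 mm (lowest 7 mm tapers to 9 mm dia), flat collar 32 mm dia from 56 to 62, cylindrical grip head 22 mm dia from 62 to 106 mm. This one is already seated in the locked unit: to be left alone
- locked_pin_collar (a point): on the locked pin's axis, centre of the underside of its collar, 56 mm above its lower end
- pin_rack: fixed wooden block 60 x 170 x 70 mm high, origin at the centre of its underside, y along the block; three pockets 23 mm in diameter and 62 mm deep in its top at y = -55, 0 and +55 mm. The spare pin and the drift stand upright in two of them, their collars resting on the block's top, in pockets that change; one is empty
- spare_pin: steel lock pin 106 mm long; origin at its lower end, z along it to the head: round shank 14 mm dia from 0 to 56 mm (lowest 7 mm tapers to 9 mm dia), flat collar 32 mm dia from 56 to 62, cylindrical grip head 22 mm dia from 62 to 106 mm. This one stands upright and loose in a pocket of the rack, its lower end 14 mm above the table
- spare_pin_collar (a point): on the spare pin's axis, centre of the underside of its collar, 56 mm above its lower end
- drift: steel drift standing in another pocket of the rack: same 106 mm length and collar, but a thick 20 mm shank that does not fit the eye and a rounded 34 mm knob head; origin at the centre of its lower end, z up. To be left alone
- hammer: red-handled hammer lying on the table to the right, bystander; origin near the middle of its underside
- screwdriver: orange-handled screwdriver lying to the far right, bystander; origin near the middle of its underside
- glue_jar: closed jar 54 mm diameter, 60 mm high, standing between the two units, bystander; origin at the centre of its underside
- brush: wooden brush lying beyond the rack, bystander; origin near the middle of its underside
- tape_roll: roll of paper tape 80 mm diameter, 24 mm high, lying beyond the rack, bystander; origin at the centre of its underside
Not all that is in view belongs to the job. What is shaped like the spare_pin but green or red is not meant.

How it is judged:
By the outcome, as a careful person would: the job done as asked, in the order asked, and still so for the second after the job is handed in, with the robot touching nothing.
It also fails if it takes over 58 s, if anything falls off the work surface, if the arm or the gripper's body presses on something with over 40 N, if the wrist force passes 120 N, or if a joint passes its speed limit or range.

## Working session

There is one attempt and no reset: what is moved stays moved. The work goes in short steps, Python scripts to look and compute and a tool call to move; the robot and the scene stay as the last step left them, time stands still between calls to the robot, and variables do not carry over. Pictures are saved under pics/ and viewed, on a budget of 10 in all, crops included, one or two more only if the job needs it, and the job is handed in when it is done.

Besides the shell and the picture viewer there is one more tool, called after "Call:" in YAML: its name, and indented under it one key for each argument. apply_moves: Moves the arm, as the interface text tells. Its arguments: {"type":"object","properties":{"plan":{"type":"array","items":{"type":"array","items":{"type":"array","items":{"type":"number","minimum":-1,"maximum":1}}}},"force":{"type":"number"}},"required":["plan"]}

```bash
mkdir -p pics; cat > h.py <<'E'
import numpy as np, cv2
from bench import r
from scipy.spatial.transform import Rotation as R
def grab(n,f):
    d=r.grab_frame(n); cv2.imwrite(f'pics/{f}.png',d['pixels']); np.save(f'pics/{f}.npy',{k:d[k] for k in d if k!='pixels'},allow_pickle=True); return d
def cal(f): return np.load(f'pics/{f}.npy',allow_pickle=True).item()
def ray(d,u,v):
    T=np.array(d['pose']); c=np.array([(u-d['cx'])/d['fx'],-(v-d['cy'])/d['fy'],-1]); return T[:3,3],T[:3,:3]@c
def onz(d,u,v,z):
    o,w=ray(d,u,v); return o+w*(z-o[2])/w[2]
def proj(d,p):
    T=np.array(d['pose']); c=T[:3,:3].T@(np.array(p)-T[:3,3]); return d['cx']+d['fx']*c[0]/-c[2], d['cy']+d['fy']*c[1]/c[2]
def tri(d1,a,d2,b):
    o1,w1=ray(d1,*a); o2,w2=ray(d2,*b); s=np.linalg.lstsq(np.c_[w1,-w2],o2-o1,rcond=None)[0]
    p,q=o1+w1*s[0],o2+w2*s[1]; return (p+q)/2,np.linalg.norm(p-q)
def rel(p):
    o=r.get_obs(); return R.from_rotvec(o['orientation']).inv().apply(np.array(p)-o['tcp_pos'])/0.4
E
python3 - <<'E'
from h import *
np.set_printoptions(precision=4,suppress=True)
for n in('top','side'):
    d=grab(n,n+'0'); print({k:d[k] for k in d if k!='pixels'})
print(r.get_obs())
E
```

```text
{'fx': 410.86059016854665, 'fy': 410.86059016854665, 'cx': 313.7164428511458, 'cy': 201.64428575195615, 'pose': array([[-0.018 ,  0.9967, -0.0798,  0.4839],
       [-0.9997, -0.0164,  0.0205, -0.0653],
       [ 0.0191,  0.0801,  0.9966,  1.4153],
       [ 0.    ,  0.    ,  0.    ,  1.    ]])}
{'fx': 470.68532102612886, 'fy': 470.68532102612886, 'cx': 316.33603709072, 'cy': 203.37957151062278, 'pose': array([[-0.9576,  0.2068, -0.2008,  0.2846],
       [-0.2878, -0.7219,  0.6293,  0.8285],
       [-0.0148,  0.6604,  0.7508,  1.1907],
       [ 0.    ,  0.    ,  0.    ,  1.    ]])}
{'clock': 0.1, 'joints': array([-1.3491,  0.4777,  0.0223,  1.5563, -0.0115,  1.1093, -0.0831]), 'qvel': array([ 0.0006, -0.0018,  0.0011, -0.0021, -0.0009, -0.0024,  0.0004]), 'tau': array([  0.0049, -59.7762,   1.6136, -28.1954,   0.0127,   0.0049,
         0.    ]), 'tcp_pos': array([0.2184, 0.6381, 0.2304]), 'orientation': array([-0.5157, -3.0988,  0.0025]), 'contact_force': array([-0.1583, -0.3201, -0.4332]), 'moment': array([-0.0341, -0.0402,  0.012 ]), 'grip_width': 0.08556718521667035}
```

View pics/top0.png

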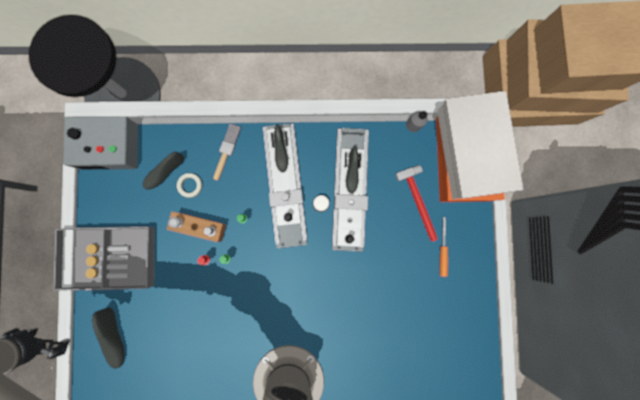

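View pics/side0.png

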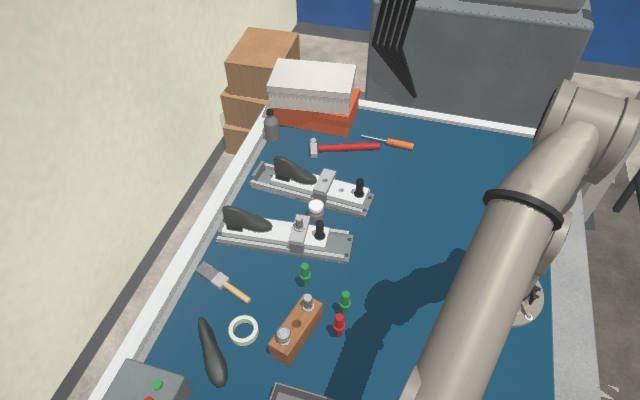

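Top view: the left unit (bridge ~(285,197)) carries a pin. The right unit (bridge ~(350,203), post ~(349,239)) is open. The rack is at ~(195,226), with heads at (177,219) and (210,231). I'll enlarge these areas.

```bash
python3 - <<'E'
import cv2,numpy as np
t=cv2.imread('pics/top0.png');s=cv2.imread('pics/side0.png')
def c(i,x0,y0,w,h,k): return cv2.resize(i[y0:y0+h,x0:x0+w],None,fx=k,fy=k,interpolation=cv2.INTER_CUBIC)
a=np.hstack([c(t,325,120,50,66*2,0+4)[:528],c(t,160,200,75,50,7)[:350].copy() if 0 else np.vstack([c(t,160,200,75,50,7),np.zeros((178,525,3),np.uint8)])])
cv2.imwrite('pics/ct.png',a)
b=np.hstack([np.vstack([c(s,245,150,135,70,3),np.zeros((240,405,3),np.uint8)]),c(s,260,285,75,90,5)])
cv2.imwrite('pics/cs.png',b); print(a.shape,b.shape)
E
```

```text
(528, 725, 3) (450, 780, 3)
```

View pics/ct.png

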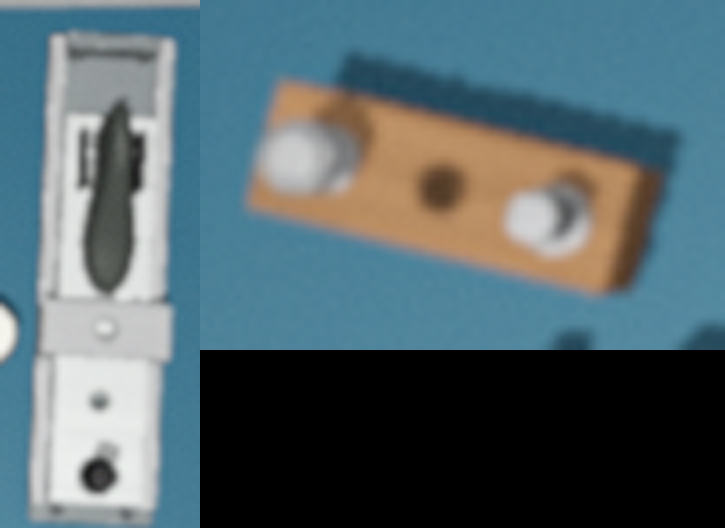

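View pics/cs.png

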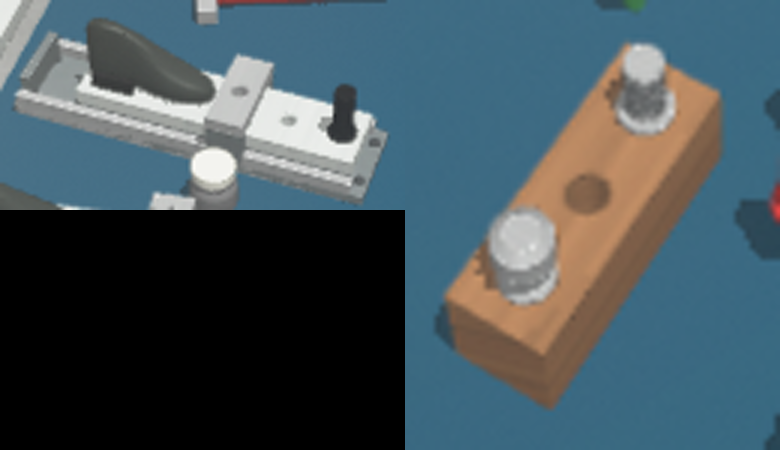

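```bash
python3 - <<'E'
from h import *
np.set_printoptions(precision=4,suppress=True)
T=cal('top0');S=cal('side0')
t=lambda x,y:(325+(x+.5)/4-.5,120+(y+.5)/4-.5)
t2=lambda x,y:(160+(x-200+.5)/7-.5,200+(y+.5)/7-.5)
s=lambda x,y:(245+(x+.5)/3-.5,150+(y+.5)/3-.5)
s2=lambda x,y:(260+(x-405+.5)/5-.5,285+(y+.5)/5-.5)
for n,a,b,z in [('eye',t(105,328),s(240,91),.076),('hole',t(99,401),s(288,121),.05),('post',t(97,473),s(345,90),.115),('pin',t2(527,214),s2(643,63),.12)]:
    print(n,onz(T,*a,z),onz(S,*b,z),*tri(T,a,S,b))
for l in [((50,40),(32,515)),((175,42),(157,515))]:
    p,q=[onz(T,*t(*x),.03) for x in l]; print(p,q,np.arctan2(*(p-q)[[1,0]]))
for l in [((285,80),(655,170)),((247,205),(610,293))]:
    p,q=[onz(T,*t2(*x),.07) for x in l]; print(p,q,np.arctan2(*(p-q)[[1,0]]))
o=r.get_obs();print(R.from_rotvec(o['orientation']).as_matrix())
E
```

```text
eye [ 0.5892 -0.2146  0.076 ] [ 0.5859 -0.2117  0.076 ] [ 0.5883 -0.2153  0.0718] 0.0025990367548927155
hole [ 0.5304 -0.2109  0.05  ] [ 0.5293 -0.2062  0.05  ] [ 0.5306 -0.2116  0.044 ] 8.262257638828805e-05
post [ 0.4714 -0.201   0.115 ] [ 0.4687 -0.2072  0.115 ] [ 0.4696 -0.2008  0.1212] 0.0038969374810900598
pin [0.5037 0.246  0.12  ] [0.5008 0.2462 0.12  ] [0.5024 0.2459 0.119 ] 0.0026972299554421644
[ 0.8417 -0.1786  0.03  ] [ 0.4365 -0.1544  0.03  ] -0.059796924165248615
[ 0.8385 -0.2862  0.03  ] [ 0.4345 -0.2595  0.03  ] -0.06611727824954836
[0.5687 0.3703 0.07  ] [0.5238 0.1988 0.07  ] 1.3150073224489363
[0.5109 0.3872 0.07  ] [0.4672 0.2196 0.07  ] 1.3157902038875662
[[-0.9461  0.3238 -0.0004]
 [ 0.3238  0.9461 -0.0016]
 [-0.0001 -0.0016 -1.    ]]
```

Call:
apply_moves:
  plan:
    - [[0,0,-0.085,-0.694,-0.391,0,1],[0,0,-0.085,-0.694,-0.391,0,1],[0,0,-0.085,-0.694,-0.391,0,1],[0,0,-0.085,-0.694,-0.391,0,1],[0,0,-0.085,-0.694,-0.391,0,1],[0,0,-0.085,-0.694,-0.391,0,1],[0,0,-0.085,-0.694,-0.391,0,1],[0,0,-0.085,-0.951,-0.832,0,1],[0,0,-0.085,-0.951,-0.832,0,1],[0,0,-0.085,-0.951,-0.832,0,1],[0,0,-0.085,-0.951,-0.832,0,1],[0,0,-0.085,-0.951,-0.832,0,1]]

```text
clock: 1.1
tcp_pos: [0.4656, 0.2172, 0.2311]
orientation: [-0.099, -3.14, 0.0]
contact_force: [1.5, 0.6, -0.4]
grip_width: 0.0001
```

Call:
apply_moves:
  plan:
    - [[0,0,0,0.055,-1,0,1],[0,0,0,0.055,-1,0,1],[0,0,0,0.055,-1,0,1],[0,0,0,0.055,-1,0,1],[0,0,0,0.055,-1,0,1],[0,0,0,0.055,-1,0,1],[0,0,0,0.055,-1,0,1],[0,0,0,0.055,-1,0,1],[0,0,0,0.055,-1,0,1],[0,0,0,0.055,-1,0,1],[0,0,0,0.055,-1,0.36,1],[0,0,0,0.055,-1,0.36,1]]

```text
clock: 2.1
tcp_pos: [0.4204, -0.1811, 0.1489]
orientation: [0.105, 3.133, -0.002]
contact_force: [1.0, 1.8, -0.7]
grip_width: 0.0001
```

Call:
apply_moves:
  plan:
    - [[0,0,0,0,0,0.18,1],[0,0,0,0,0,0.18,1],[0,0,0,0,0,0.18,1]]

```text
clock: 2.35
tcp_pos: [0.4144, -0.1772, 0.0711]
orientation: [-0.098, -3.129, -0.002]
contact_force: [-0.3, 0.6, 0.4]
grip_width: -0.0001
```

Call:
apply_moves:
  plan:
    - [[0,0,0,-0.02,-0.06,-0.015,1],[0,0,0,-0.02,-0.06,-0.015,1],[0,0,0,-0.02,-0.06,-0.015,1]]

```text
clock: 2.6
tcp_pos: [0.4263, -0.2043, 0.0836]
orientation: [0.102, 3.137, -0.002]
contact_force: [0.2, 0.7, 0.2]
grip_width: -0.0001
```

```bash
python3 - <<'E'
from h import *
np.set_printoptions(precision=4,suppress=True)
o=r.get_obs();print(o['tcp_pos'],o['joints'],o['contact_force'],R.from_rotvec(o['orientation']).as_matrix())
d=grab('top','t1');e=grab('side','s1')
c=lambda i,x0,y0,w,h,k: cv2.resize(i[y0:y0+h,x0:x0+w],None,fx=k,fy=k,interpolation=cv2.INTER_CUBIC)
cv2.imwrite('pics/c1.png',np.hstack([c(d['pixels'],310,180,80,100,4),c(e['pixels'],280,140,120,100,4)]))
E
```

```text
[ 0.4263 -0.2043  0.0836] [-0.0183  0.3836  0.4022  2.1772 -0.2541  0.6214  2.0711] [0.1606 0.6741 0.1683] [[-0.9979  0.0648  0.0025]
 [ 0.0648  0.9979 -0.0011]
 [-0.0026 -0.0009 -1.    ]]
```

View pics/c1.png

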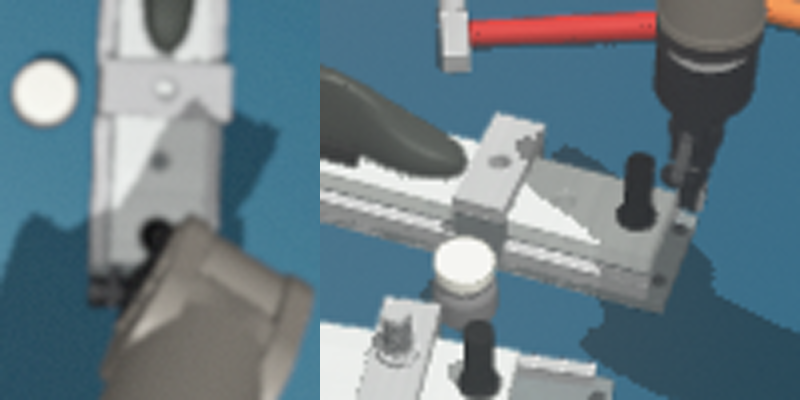

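The shut fingers stand right behind the post (side crop: post at ~(638,190), fingers at ~(690,190)). Pushing now.

Call:
apply_moves:
  plan:
    - [[0,0,0,-0.03,0,0,1],[0,0,0,-0.06,0,0,1],[0,0,0,-0.08,0,0,1],[0,0,0,-0.1,0,0,1],[0,0,0,-0.12,0,0,1],[0,0,0,-0.14,0,0,1],[0,0,0,-0.155,0,0,1],[0,0,0,-0.165,0,0,1],[0,0,0,-0.17,0,0,1],[0,0,0,-0.175,0,0,1],[0,0,0,-0.175,0,0,1]]

```text
clock: 3.62
tcp_pos: [0.4953, -0.2071, 0.0818]
orientation: [0.098, 3.14, 0.0]
contact_force: [-0.7, -0.2, -0.3]
grip_width: -0.0003
```

Call:
apply_moves:
  plan:
    - [[0,0,0,-0.005,0,0,1],[0,0,0,-0.01,0,0,1],[0,0,0,-0.015,0,0,1],[0,0,0,-0.02,0,0,1]]

```text
clock: 3.95
tcp_pos: [0.5029, -0.2077, 0.0818]
orientation: [-0.099, -3.14, -0.0]
contact_force: [-3.2, 1.5, -0.4]
grip_width: 0.0002
```

Call:
apply_moves:
  plan:
    - [[0,0,0,-0.005,0,0,1],[0,0,0,-0.01,0,0,1]]

```text
clock: 4.12
tcp_pos: [0.504, -0.2078, 0.0816]
orientation: [-0.1, -3.134, -0.003]
contact_force: [-16.1, 3.4, 13.1]
grip_width: -0.0004
```

Call:
apply_moves:
  plan:
    - [[0,0,0,-0.003,0,0,1],[0,0,0,-0.006,0,0,1],[0,0,0,-0.006,0,0,1]]

```text
clock: 4.37
tcp_pos: [0.5039, -0.2081, 0.0812]
orientation: [-0.101, -3.13, -0.004]
contact_force: [-17.8, 3.8, 12.3]
grip_width: -0.0002
```

Call:
apply_moves:
  plan:
    - [[0,0,0,0.05,0,0,1],[0,0,0,0.05,0,-0.3,1],[0,0,0,0.05,0,-0.3,1],[0,0,0,0.05,0,-0.3,1],[0,0,0,0.05,0,-0.3,-1],[0,0,0,0.06,0.4,-0.3,-1],[0,0,0,0.06,0.4,-0.3,-1],[0,0,0,0.06,0.4,-0.3,-1],[0,0,0,0.07,0.7,-0.3,-1],[0,0,0,0.07,0.7,-0.3,-1],[0,0,0,0.07,0.7,-0.3,-1],[0,0,0,0.07,0.7,-0.3,-1]]

```text
clock: 5.37
tcp_pos: [0.5003, 0.0774, 0.2028]
orientation: [0.094, 3.136, 0.003]
contact_force: [1.4, 0.5, -0.4]
grip_width: 0.0849
```

```bash
python3 - <<'E'
from h import *
np.set_printoptions(precision=4,suppress=True)
print(r.get_obs()['tcp_pos'],rel([.502,.246,.19]))
e=grab('side','s2');d=grab('top','t2')
c=lambda i,x0,y0,w,h,k: cv2.resize(i[y0:y0+h,x0:x0+w],None,fx=k,fy=k,interpolation=cv2.INTER_CUBIC)
cv2.imwrite('pics/c2.png',np.hstack([c(d['pixels'],325,180,50,80,6),c(e['pixels'],290,160,90,80,5)[:480] if 0 else cv2.resize(e['pixels'][160:220,290:380],(500,480),interpolation=cv2.INTER_CUBIC)]))
E
```

```text
[0.5003 0.0774 0.2028] [0.0212 0.4209 0.0329]
```

View pics/c2.png

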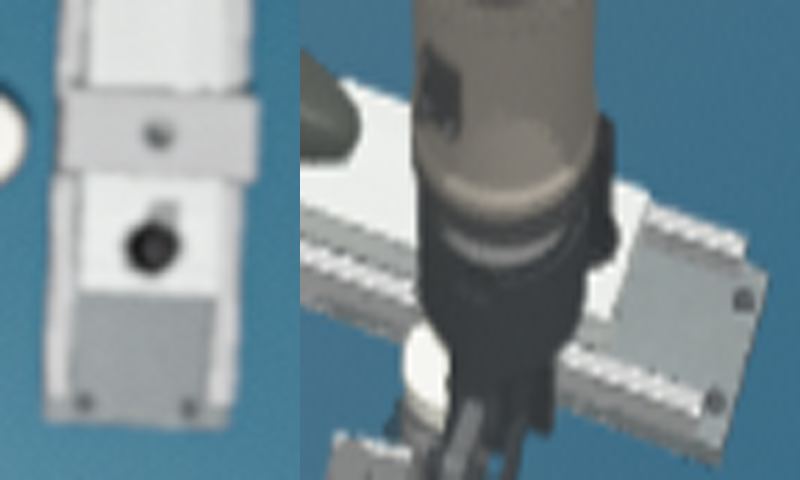

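The top crop shows the carriage home, with the eye now dark all the way through at crop (158,133). Moving to the spare pin.

Call:
apply_moves:
  plan:
    - [[0,0,0,0.021,0.421,0,-1],[0,0,0,0.021,0.421,0,-1],[0,0,0,0.021,0.421,0,-1],[0,0,0,0.021,0.421,0,-1],[0,0,0,0.021,0.421,0,-1],[0,0,0,0.021,0.421,0,-1],[0,0,0,0.021,0.421,0,-1]]

```text
clock: 6.05
tcp_pos: [0.5022, 0.241, 0.2021]
orientation: [0.099, 3.139, -0.0]
contact_force: [-0.1, 0.5, 0.2]
grip_width: 0.0855
```

```bash
python3 - <<'E'
from h import *
np.set_printoptions(precision=4,suppress=True)
print(r.get_obs()['tcp_pos'],rel([.502,.246,.083]))
E
```

```text
[0.5022 0.241  0.2021] [0.0016 0.0126 0.2977]
```

Call:
apply_moves:
  plan:
    - [[0,0,0,0,0,0.1,-1],[0,0,0,0,0,0.18,-1],[0,0,0,0,0,0.18,-1]]

```text
clock: 6.3
tcp_pos: [0.4985, 0.2375, 0.1251]
orientation: [-0.103, -3.133, 0.009]
contact_force: [-1.2, -0.9, 0.5]
grip_width: 0.0852
```

```bash
python3 - <<'E'
from h import *
np.set_printoptions(precision=4,suppress=True)
print(r.get_obs()['tcp_pos'],rel([.502,.246,.083]))
e=grab('side','s3');d=grab('top','t3')
cv2.imwrite('pics/c3.png',np.hstack([cv2.resize(x[a:a+80,b:b+80],(400,400),interpolation=cv2.INTER_CUBIC) for x,a,b in((d['pixels'],190,160),(e['pixels'],270,260))]))
E
```

```text
[0.4985 0.2375 0.1251] [-0.0081  0.0224  0.1051]
```

View pics/c3.png

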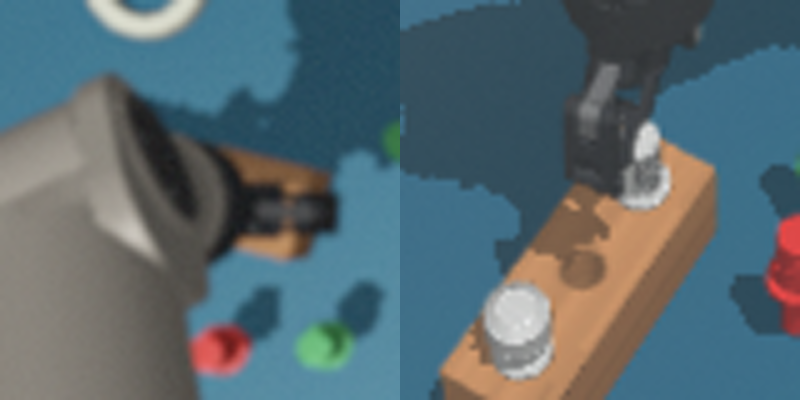

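The side crop shows the pin head between the open fingers. The arm lags a little, so I'll centre it, let it settle, then go down.

Call:
apply_moves:
  plan:
    - [[0,0,0,-0.004,0.012,0,-1],[0,0,0,-0.004,0.012,0,-1],[0,0,0,-0.004,0.012,0,-1]]

```text
clock: 6.65
tcp_pos: [0.5045, 0.2472, 0.1319]
orientation: [0.098, 3.137, 0.003]
contact_force: [-0.4, -0.7, 1.3]
grip_width: 0.0853
```

```bash
python3 - <<'E'
from h import *
np.set_printoptions(precision=4,suppress=True)
print(r.get_obs()['tcp_pos'],rel([.502,.246,.083]))
E
```

```text
[0.5045 0.2472 0.1319] [ 0.0063 -0.0036  0.1222]
```

Call:
apply_moves:
  plan:
    - [[0,0,0,0.005,-0.003,0.05,-1],[0,0,0,0.005,-0.003,0.1,-1],[0,0,0,0.005,-0.003,0.12,-1],[0,0,0,0.005,-0.003,0.12,-1],[0,0,0,0.005,-0.003,0.12,-1],[0,0,0,0.005,-0.003,0.12,0],[0,0,0,0.005,-0.003,0.12,1],[0,0,0,0.005,-0.003,0.12,1],[0,0,0,0.005,-0.003,0.12,1],[0,0,0,0.005,-0.003,0.12,1],[0,0,0,0.005,-0.003,0.12,1],[0,0,0,0.005,-0.003,0.12,1]]
  force: 40

```text
clock: 7.65
tcp_pos: [0.5012, 0.2453, 0.0824]
orientation: [0.099, 3.14, 0.0]
contact_force: [-1.7, -1.5, 5.3]
grip_width: 0.0212
```

Call:
apply_moves:
  plan:
    - [[0,0,0,0,0,0,1],[0,0,0,0,0,-0.04,1],[0,0,0,0,0,-0.1,1],[0,0,0,0,0,-0.18,1],[0,0,0,0,0,-0.26,1],[0,0,0,0,0,-0.34,1],[0,0,0,0,0,-0.34,1],[0,0,0,0,0,-0.34,1]]
  force: 70

```text
clock: 8.32
tcp_pos: [0.5019, 0.2458, 0.2195]
orientation: [0.098, 3.137, 0.004]
contact_force: [-0.3, 0.5, -2.7]
grip_width: 0.0204
```

```bash
python3 - <<'E'
from h import *
np.set_printoptions(precision=4,suppress=True)
print(r.get_obs())
e=grab('side','s4')
u,v=map(int,proj(e,r.get_obs()['tcp_pos']));print(u,v)
cv2.imwrite('pics/c4.png',cv2.resize(e['pixels'][v-50:v+50,u-60:u+60],(720,600),interpolation=cv2.INTER_CUBIC))
E
```

```text
{'clock': 8.3167, 'joints': array([-0.778 ,  0.2995,  0.2592,  1.8668, -0.0916,  0.9829,  1.0287]), 'qvel': array([ 0.0026,  0.0397, -0.0106,  0.0499, -0.0041, -0.0107,  0.0018]), 'tau': array([  0.1095, -47.7835,   3.4653, -28.2505,   0.0668,   0.0827,
        -0.0308]), 'tcp_pos': array([0.5019, 0.2458, 0.2195]), 'orientation': array([0.0985, 3.1372, 0.0038]), 'contact_force': array([-0.3435,  0.467 , -2.6647]), 'moment': array([0.0253, 0.0344, 0.0009]), 'grip_width': 0.020400828040606254}
306 276
```

View pics/c4.png

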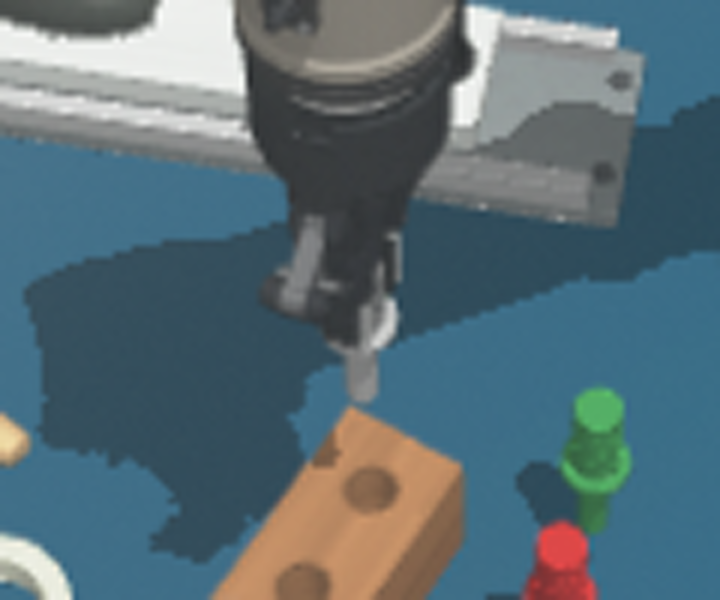

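The pin is held upright and clear of the rack. Carrying it towards the open unit's eye.

Call:
apply_moves:
  plan:
    - [[0,0,0,-0.2,-0.8,0,1],[0,0,0,-0.2,-0.8,0,1],[0,0,0,-0.2,-0.8,0,1],[0,0,0,-0.2,-0.8,0,1],[0,0,0,-0.2,-0.8,0,1],[0,0,0,-0.2,-0.8,0,1],[0,0,0,-0.2,-0.8,0,1],[0,0,0,-0.2,-0.8,0,1],[0,0,0,-0.2,-0.8,0,1],[0,0,0,-0.2,-0.8,0,1],[0,0,0,-0.2,-0.8,0,1],[0,0,0,-0.2,-0.8,0,1]]

```text
clock: 9.37
tcp_pos: [0.5601, -0.0774, 0.2167]
orientation: [-0.095, -3.138, -0.001]
contact_force: [-0.3, -0.2, -1.5]
grip_width: 0.0208
```

```bash
python3 - <<'E'
from h import *
np.set_printoptions(precision=4,suppress=True)
print(r.get_obs()['tcp_pos'],rel([.5876,-.2132,.165]))
E
```

```text
[ 0.5601 -0.0774  0.2167] [-0.0895 -0.3349  0.1288]
```

Call:
apply_moves:
  plan:
    - [[0,0,0,-0.09,-0.335,0,1],[0,0,0,-0.09,-0.335,0,1],[0,0,0,-0.09,-0.335,0,1],[0,0,0,-0.09,-0.335,0.05,1],[0,0,0,-0.09,-0.335,0.09,1],[0,0,0,-0.09,-0.335,0.115,1],[0,0,0,-0.09,-0.335,0.115,1],[0,0,0,-0.09,-0.335,0.115,1],[0,0,0,-0.09,-0.335,0.115,1]]

```text
clock: 10.12
tcp_pos: [0.5891, -0.2136, 0.1727]
orientation: [0.095, 3.139, 0.001]
contact_force: [0.7, -0.6, -1.1]
grip_width: 0.0202
```

```bash
python3 - <<'E'
from h import *
np.set_printoptions(precision=4,suppress=True)
o=r.get_obs();print(o['tcp_pos'],R.from_rotvec(o['orientation']).as_matrix()[:,2],o['contact_force'],rel([.5876,-.2132,.165]))
e=grab('side','s5')
print(proj(e,o['tcp_pos']-[0,0,.0685]),proj(e,[.5876,-.2132,.076]))
cv2.imwrite('pics/c5.png',cv2.resize(e['pixels'][135:210,280:380],(800,600),interpolation=cv2.INTER_CUBIC))
E
```

```text
[ 0.5891 -0.2136  0.1727] [ 0.001   0.0004 -1.    ] [ 0.7485 -0.5548 -1.1055] [0.0038 0.0008 0.0192]
(np.float64(323.86102931262786), np.float64(173.3558347844223)) (np.float64(324.28689055964793), np.float64(179.57146726169844))
```

View pics/c5.png

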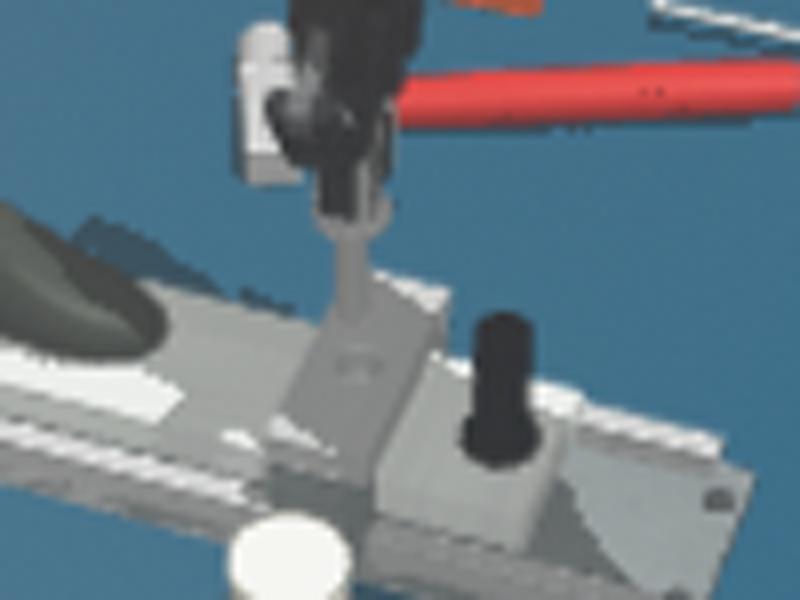

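Side crop: pin tip at ~(351,317), eye at ~(357,366). That calls for about 2 mm less in x, which I'll correct before lowering to just above the eye.

Call:
apply_moves:
  plan:
    - [[0,0,0,0.005,0.001,0.02,1],[0,0,0,0.005,0.001,0.04,1],[0,0,0,0.005,0.001,0.055,1],[0,0,0,0.005,0.001,0.055,1],[0,0,0,0.005,0.001,0.055,1],[0,0,0,0.005,0.001,0.055,1]]

```text
clock: 10.67
tcp_pos: [0.5864, -0.2147, 0.1499]
orientation: [-0.099, -3.14, 0.0]
contact_force: [0.5, -0.1, -1.9]
grip_width: 0.0207
```

```bash
python3 - <<'E'
from h import *
np.set_printoptions(precision=4,suppress=True)
o=r.get_obs();print(o['tcp_pos'],o['contact_force'],rel([.587,-.213,.138]))
e=grab('side','s6')
print(proj(e,o['tcp_pos']-[0,0,.0685]),proj(e,[.587,-.213,.076]))
cv2.imwrite('pics/c6.png',cv2.resize(e['pixels'][155:195,300:350],(800,640),interpolation=cv2.INTER_CUBIC)[:600])
E
```

```text
[ 0.5864 -0.2147  0.1499] [ 0.5302 -0.0559 -1.8625] [-0.0013  0.0044  0.0298]
(np.float64(324.7653453332825), np.float64(178.17342316731947)) (np.float64(324.4448342385198), np.float64(179.6490507999124))
```

View pics/c6.png

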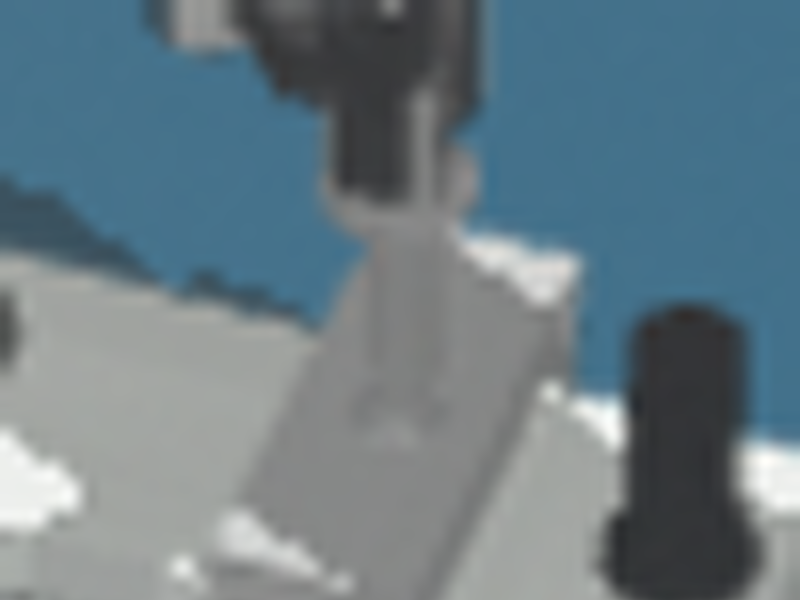

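The tip hangs over the eye (shank centre ~x 405, eye ~x 398 in the crop). After a 0.5 mm correction I'll lower it slowly into the eye.

Call:
apply_moves:
  plan:
    - [[0,0,0,-0.0015,0.003,0,1],[0,0,0,-0.0015,0.003,0,1],[0,0,0,-0.0015,0.003,0.01,1],[0,0,0,-0.0015,0.003,0.02,1],[0,0,0,-0.0015,0.003,0.03,1],[0,0,0,-0.0015,0.003,0.035,1],[0,0,0,-0.0015,0.003,0.035,1]]

```text
clock: 11.3
tcp_pos: [0.5869, -0.2144, 0.1354]
orientation: [-0.1, -3.14, 0.002]
contact_force: [0.9, -3.2, -2.5]
grip_width: 0.0204
```

Call:
apply_moves:
  plan:
    - [[0,0,0,0,-0.002,0.01,1],[0,0,0,0,-0.002,0.02,1],[0,0,0,0,-0.002,0.03,1],[0,0,0,0,-0.002,0.04,1],[0,0,0,0,-0.002,0.05,1],[0,0,0,0,-0.002,0.05,1]]

```text
clock: 11.8
tcp_pos: [0.5868, -0.2147, 0.1151]
orientation: [-0.099, -3.14, 0.001]
contact_force: [1.3, -3.8, -3.8]
grip_width: 0.0206
```

Call:
apply_moves:
  plan:
    - [[0,0,0,0,-0.001,0.01,1],[0,0,0,0,-0.001,0.02,1],[0,0,0,0,-0.001,0.03,1],[0,0,0,0,-0.001,0.04,1],[0,0,0,0,-0.001,0.05,1],[0,0,0,0,-0.001,0.055,1],[0,0,0,0,-0.001,0.055,1]]

```text
clock: 12.38
tcp_pos: [0.5869, -0.215, 0.0934]
orientation: [0.099, 3.14, -0.001]
contact_force: [2.1, -5.1, -4.1]
grip_width: 0.0206
```

Smooth so far. I'll creep down to the collar contact, expected at z ≈ 0.0885.

Call:
apply_moves:
  plan:
    - [[0,0,0,0,-0.001,0.004,1],[0,0,0,0,-0.001,0.008,1],[0,0,0,0,-0.001,0.012,1],[0,0,0,0,-0.001,0.014,1]]

```text
clock: 12.72
tcp_pos: [0.5871, -0.2151, 0.0885]
orientation: [0.099, 3.14, -0.0]
contact_force: [-2.0, -3.3, 10.4]
grip_width: 0.0206
```

Collar contact at the expected height with 10 N. Releasing and backing off.

Call:
apply_moves:
  plan:
    - [[0,0,0,0,0,0,0.4],[0,0,0,0,0,0,0],[0,0,0,0,0,0,-1],[0,0,0,0,0,0,-1],[0,0,0,0,0,0,-1],[0,0,0,0,0,0,-1],[0,0,0,0,0,-0.1,-1],[0,0,0,0,0,-0.2,-1],[0,0,0,0,0,-0.3,-1],[0,0,0,0,0,-0.4,-1],[0,0,0,0.1,0,-0.4,-1],[0,0,0,0.1,0,-0.4,-1]]

```text
clock: 13.72
tcp_pos: [0.5415, -0.2138, 0.2498]
orientation: [-0.104, -3.138, -0.002]
contact_force: [-1.7, -1.3, -1.8]
grip_width: 0.0857
```

Call:
apply_moves:
  plan:
    - [[0,0,0,0.1,0.5,0,-1],[0,0,0,0.1,0.5,0,-1],[0,0,0,0.1,0.5,0,-1],[0,0,0,0.1,0.5,0,-1],[0,0,0,0.1,0.5,0,-1],[0,0,0,0.1,0.9,0,-1],[0,0,0,0.1,0.9,0,-1],[0,0,0,0.1,0.9,0,-1],[0,0,0,0.1,0.9,0,-1],[0,0,0,0.1,0.9,0,-1],[0,0,0,0.1,0.9,0,-1],[0,0,0,0.1,0.9,0,-1]]

```text
clock: 14.72
tcp_pos: [0.5295, 0.1486, 0.2482]
orientation: [-0.099, -3.14, 0.001]
contact_force: [0.8, -0.4, -0.3]
grip_width: 0.0852
```

```bash
python3 - <<'E'
from h import *
o=r.get_obs();print(o['tcp_pos'],o['clock'],o['grip_width'])
e=grab('side','s7');d=grab('top','t7')
cv2.imwrite('pics/c7.png',np.hstack([cv2.resize(d['pixels'][120:260,255:375],(360,420),interpolation=cv2.INTER_CUBIC),cv2.resize(e['pixels'][145:250,280:390],(440,420),interpolation=cv2.INTER_CUBIC)]))
E
```

```text
[0.52952043 0.14858296 0.24821476] 14.7167 0.08517486537163389
```

View pics/c7.png

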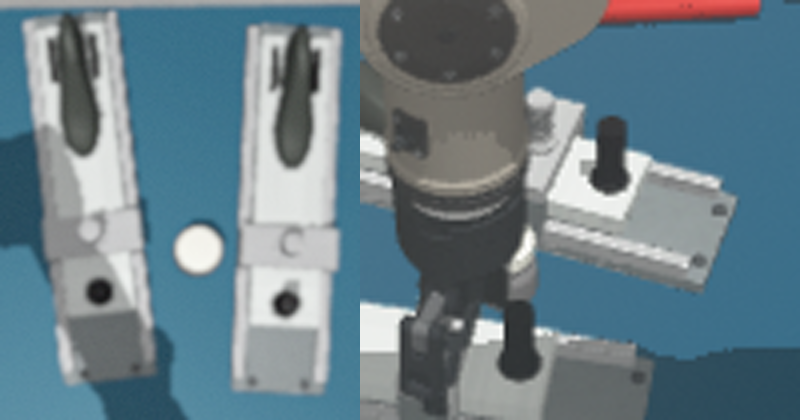

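The two units now look alike: carriage home, pin upright, and the collar on the bridge at side crop ~(540,145). The arm is clear, so I'm handing in.

```bash
python3 -c "
from h import *
r.hand_in(); print(r.get_obs()['clock'])"
```

```text
the job is handed in; nothing more can be done
the job is handed in; nothing more can be done
```

The job is done and handed in, with the clock at about 15 s of the 58 s allowed.

- **Carriage:** I pushed the open carriage by its post until it stopped moving, with about 18 N on the wrist. The picture afterwards showed the eye dark right through, so the carriage hole is under it.
- **Pin:** I took the spare pin from the rack and lowered it through the eye and the carriage. It met solid contact with about 10 N at the tool height I had worked out for a seated collar. Then I released it and moved the arm clear.
- **Last checks:** The final pictures show both units alike, each with its carriage home, its pin upright and its collar on the bridge. The glue jar and the locked unit look unmoved. I did not check the drift or the other bench items in those last pictures, but the arm met no unexpected contact. The gripper was open and touching nothing.
- **Disagreement:** The two cameras put the eye about 3 to 4 mm apart. I settled that with close side views of the pin tip over the eye, and the pin went in with at most about 5 N of sideways force.

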